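# Set the bevel to the pattern bracket and transfer its angle

## Robot

A 6-joint arm with a two-finger parallel gripper is mounted at the origin on the work surface. World frame = base frame: x ahead of the robot, y to its left, z up, the work surface at z = 0. Lengths are in m, angles in rad, forces in N, time in s.
With the tool pointing down it reaches from about 0.375 to 0.975 m from the base axis. Payload 3.8 kg.
Tool frame: the origin (TCP) lies between the finger pads; the fingertips stand ctrl.tip_reach ahead of it and the grasp point (between the pads) lies 2 mm behind it (ctrl.tip_reach is the distance from the TCP to the fingertips, in m); z points along the fingers, y is the line along which they close (so a half turn about z gives the same grasp; the last joint's range is limited). The gripper opens to 85 mm and grips with 20 to 120 N. Pads are 22 mm wide; open, the fingers measure 114 mm over their backs; the gripper's body (76 mm by 85 mm) begins 54 mm behind the grasp point. The pads swing forward as they close: fully open they stand 13 mm farther back than shut.
Start: joints at [-0.037, 0.264, 1.604, -0, 1.274, -0.037], TCP at [0.675, -0, 0.248] pointing down, gripper open.
Joint ranges: [-2.63, 2.63], [-0.94, 2.18], [0.31, 2.57], [-1.31, 4.45], [0, 2.66], [-2.55, 2.55]. Speed limits (rad/s): [2.57, 2.57, 3.14, 3.14, 3.14, 3.14].

## Interface

Orientations are given as a rotation vector (axis times angle).
In Python, from bench import readout, imaging, ticket, ctrl gives the robot as it stands.
- The arm moves only by the tool apply_moves, never from a script. Its argument "motion" is text: rows parted by semicolons, each of 7 numbers parted by spaces: the shift along the tool's x, y, z in mm, then the turn, a rotation vector about the tool's x, y, z in degrees, then the opening, from -1 (shut) to 1 (fully open). In form: tx ty tz rx ry rz gripper; .... A call has exactly 8 rows; each row shifts and turns the commanded pose from where the row before left it, along the tool's axes as they then stand; what a row does not reach is not made up. A row lasts 1/12 s, in which the tool goes at most 41.7 mm and 7.16 degrees, less where a joint would pass 70% of its speed; a pose out of reach is approached as far as the arm can. A call with a gripper value outside its range is refused whole. The fingers move at their own pace and stop on an object; the grip force is fixed at half the most. Time passes only in rows, so rows that do not move let the fingers close, or fill a call up. It gives the time, the measured TCP pose, the force, the opening and the grip force at its end, in the units of the state.
- readout.get_obs(): the state, without advancing time (a new reading comes with each control period).
- imaging.capture(name): name is "scene" or "side" or "wrist"; returns a dict with "img" (384x512x3 uint8, blue, green, red), "range_z" (384x512 float32, m along the optical axis (not along the pixel's ray), 0 where there is no reading), "vfov" (degrees; the focal length in pixels is half the picture's height over the tangent of half this angle, whatever the lens; pixels are square), "cx", "cy" (the principal point, pixels), "dist" ([k1, k2, p1, p2, k3] as OpenCV has them; the pictures are not rectified), "world_to_cam" (4x4, takes a point from world to camera coordinates). Camera axes: x right, y up, looking along -z (the intrinsics and any distortion apply to the point x, -y, -z); pixel columns grow to the right and rows downward; lengths in m; the calibration is good to about 2 mm. A picture is of the moment at which its call begins.
- ticket.job_done(): hands the job in; it is judged then, once.
Trained networks look in a picture, given as the dict that the camera call returned (one of the last four; its "shot" number tells which), for a name from the list of things; names that differ only in an ending like _2 or _b are one class to them, and where a whole thing is asked for, a point or a joint stands for the part that bears it (a point fixed in the world has none). Each returns a list of dicts, best first, with "p" (0 to 1); they miss things now and then, are a little off and sometimes report something else, mostly with a low value. They report only what shows in the picture. A call takes as long as a camera call. They do not tell look-alikes from the thing itself.
- imaging.boxes_of(label, picture): "point" ([row, column] in pixels, amid what is visible of it).
- imaging.outline_of(label, picture): "pixels" (384x512 bool, what is visible of it) and "point" ([row, column] in pixels, amid what is visible of it).
The state is a dict: "t": time; "joint_positions": joint angles; "joint_vel": joint speeds; "joint_efforts": joint torques, N m; "position": TCP position; "tool_rot": TCP orientation; "contact_force": force on the tool from outside, world axes, zero at the start; "torque": the same for the moment, N m; "width": finger opening in m; "grasp_force": force on a finger pad.
Only numpy, scipy, OpenCV 4.12 (cv2) and the standard library are available. Lean on these libraries where they do the work, as an engineer would, in place of code of your own. Each camera call takes 0.05 s, during which the arm holds its last target. There are 200 camera calls.

## Task

On the marking-out plate, take the upright pin of the hinged bevel blade and swing the blade until its edge lies against the slanting strut of the pattern bracket, then push the black lock button on its pivot fully down. After that, transfer the angle: lay the longer of the two aluminium T-section offcuts foot-down on the plate, right beside the pinless tail of the blade (on either side of it) and parallel to it, about level with the middle of the tail, leaving the blade set and locked.

Things in the scene. Friction and masses are not known exactly. Their poses are not given: they have to be found in the camera images.
- blade_post (a point): Aluminium pin, 18 mm diameter, upright on the bevel's steel blade, 95 mm from the pivot, from 25 to 75 mm above the table. Point: on its axis, 54 mm up. x: along the blade from pivot to pin; z up. The blade turns level and stiffly (5 N at the pin), stays where left and stops against the strut. It starts 0.4 to 1.3 rad clockwise from above of the strut, so swing it anticlockwise.
- tail_mid (a point): Middle of the blade's tail (the part without pin, straight on from the pin side): on its top face, 25 mm above the table, 85 mm from the pivot; x along the blade towards the pivot and pin. Blade and tail are one rigid steel bar 20 mm wide; the tail ends 140 mm from the pivot, its sides reach down to the grey plate, which is 12 mm thick, 280 x 320 mm.
- lock_top (a point): Lock: black round push button, 30 mm diameter, on a 32 mm steel hub at the blade's pivot. Point: centre of its top face, on the pivot axis; 54 mm above the table when up (as at the start), 44 mm when fully down. Takes about 4 N, stays down. Its axes are the plate's: the bevel's fixed low stock runs along +y from the pivot.
- strut_mid (a point): Slanting strut of the pattern bracket, fixed on the plate: flat steel strip 105 x 24 x 8 mm starting 45 mm from the pivot, top 25 mm above the table, a bolt head (29 mm up) near the pivot. Point: middle of its top face; x along it away from the pivot. When the blade's edge lies against it, the blade's x is parallel to this x (same yaw); the strut lies on the blade's +y side.
- tbar_mid (a point): Longer T-section aluminium offcut, loose, 0.15 to 0.3 kg, 120 mm long: flat foot 40 mm wide, 6 mm thick, upright web 10 mm thick along its middle, 50 mm high in all. Point: its centre, 25 mm above its underside; x along it, z up. Starts on the table right of the plate; the other offcut is 60 mm long. Touching the tail, its centre line is 30 mm from the tail's.
Things that resemble listed ones, but are neither listed nor needed, are in the scene too. What is shaped like the part that bears tbar_mid but blue or purple is not meant.

How it is judged:
By the outcome, as a careful person would: the job done as asked, in the order asked, and still so for the second after the job is handed in, with the robot touching nothing.
It also fails if it takes over 51 s, if anything falls off the work surface, if the arm or the gripper's body presses on something with over 40 N, if the wrist force passes 120 N, or if a joint passes its speed limit or range.

## Working session

There is one attempt and no reset: what is moved stays moved. The work goes in short steps, Python scripts to look and compute and a tool call to move; the robot and the scene stay as the last step left them, time stands still between calls to the robot, and variables do not carry over. Pictures are saved under pics/ and viewed, at most 10 in all, crops included, and the job is handed in when it is done.

Besides the shell and the picture viewer there is one more tool, called after "Emit:" as a command line: name --argument value ..., lists and objects as JSON in quotes. apply_moves: Moves the arm, as the interface text tells. Its arguments: {"type":"object","properties":{"motion":{"type":"string"}},"required":["motion"]}

```bash
mkdir -p pics
cat > h.py <<'E'
import numpy as np, cv2
from bench import readout, imaging, ticket, ctrl
def K(c):
    f=192/np.tan(np.radians(c['vfov'])/2); return np.array([[f,0,c['cx']],[0,f,c['cy']],[0,0,1.]])
def cloud(c):
    h,w=c['range_z'].shape; u,v=np.meshgrid(np.arange(w),np.arange(h))
    p=cv2.undistortPoints(np.stack([u,v],-1).reshape(-1,1,2).astype(np.float64),K(c),np.array(c['dist'])).reshape(h,w,2)
    z=c['range_z']; X=np.stack([p[...,0]*z,-p[...,1]*z,-z,np.ones_like(z)],-1)
    W=X@np.linalg.inv(c['world_to_cam']).T; W[z==0]=np.nan
    return W[...,:3]
def proj(c,P):
    q=(c['world_to_cam']@np.append(P,1))[:3]
    return cv2.projectPoints(np.array([[q[0],-q[1],-q[2]]]),np.zeros(3),np.zeros(3),K(c),np.array(c['dist']))[0].ravel()
E
python3 - <<'E'
from h import *
print(readout.get_obs()['t'],ctrl.tip_reach)
import pickle
ims=[]
for n in ['scene','side']:
    c=imaging.capture(n); ims.append(c['img']); W=cloud(c)
    pickle.dump(c,open(n+'0.pkl','wb'))
    for l in ['blade_post','tail_mid','lock_top','strut_mid','tbar_mid']:
        for d in imaging.boxes_of(l,c)[:4]:
            r,q=map(int,np.round(d['point'])); print(n,l,round(d['p'],2),(r,q),np.round(W[r,q],3))
    cv2.imwrite('pics/'+n+'.png',cv2.resize(c['img'],(800,600)))
E
```

```text
0.0 0.017
scene blade_post 0.94 (245, 310) [0.563 0.029 0.024]
scene tail_mid 0.87 (247, 310) [0.57  0.031 0.026]
scene lock_top 0.7 (228, 315) [0.533 0.029 0.055]
scene strut_mid 0.89 (264, 347) [0.584 0.124 0.023]
scene strut_mid 0.2 (215, 200) [ 0.573 -0.262  0.02 ]
scene tbar_mid 0.77 (137, 192) [ 0.29  -0.438  0.022]
scene tbar_mid 0.64 (141, 248) [ 0.25  -0.261  0.028]
scene tbar_mid 0.62 (218, 200) [ 0.575 -0.262  0.011]
side blade_post 0.88 (253, 190) [0.513 0.04  0.024]
side tail_mid 0.71 (251, 189) [0.518 0.036 0.025]
side lock_top 0.67 (237, 179) [0.535 0.041 0.055]
side strut_mid 0.85 (266, 130) [0.583 0.128 0.025]
side strut_mid 0.5 (236, 180) [0.537 0.036 0.054]
side tbar_mid 0.8 (188, 370) [ 0.273 -0.417  0.029]
side tbar_mid 0.57 (221, 369) [ 0.236 -0.258  0.024]
```

View pics/scene.png

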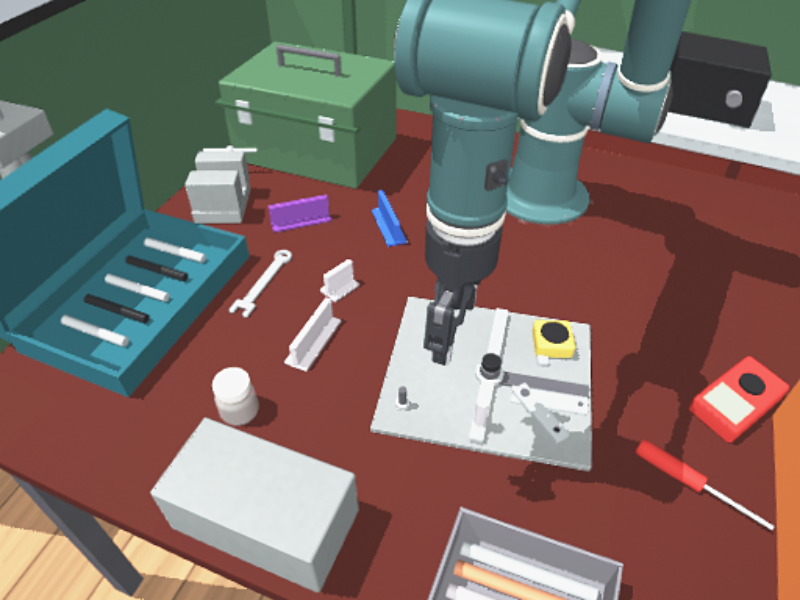

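View pics/side.png

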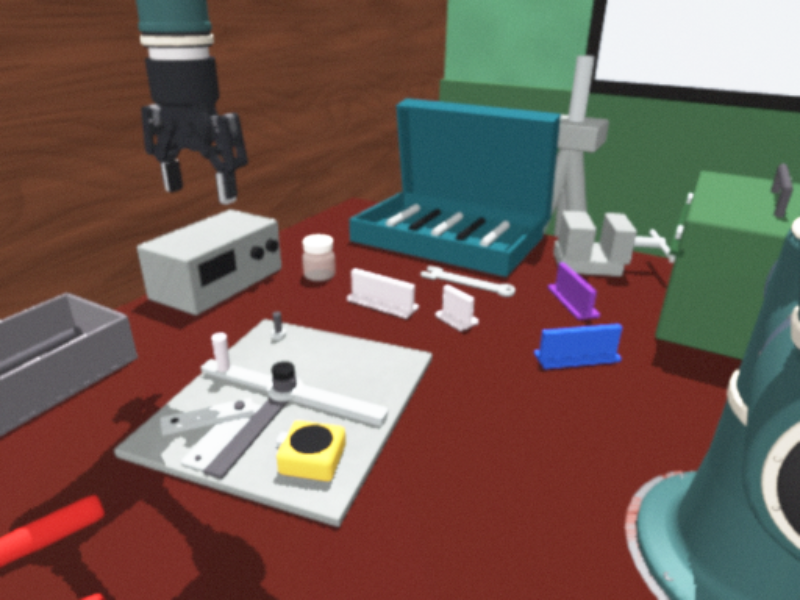

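The scene view (800×600) shows the bevel with its black button at (490,365), the pin at (482,410) and the tail end at (500,315). The strut is the slanting strip at (540,412).

Look-alikes for the T-bar: long white (315,335), short white (340,280), purple (300,212) and blue (388,220). I choose the long white one. For the pin, the dark knob at (402,398) is a decoy; I choose the light pin at (482,410) on the blade. For the strut, the fixed stock runs along +y at (545,390), and the strut is the one with bolts, from (515,390) to (560,435).

```bash
cat > m.py <<'E'
from h import *
import pickle
def fit(P,name):
    P=P[~np.isnan(P).any(1)]
    if len(P)<8: print(name,len(P)); return
    r=cv2.minAreaRect(P[:,:2].astype(np.float32)*1000)
    print(name,len(P),'med',np.round(np.median(P,0),4),'rect c',np.round(r[0],1),'size',np.round(r[1],1),'box',np.round(cv2.boxPoints(r)).astype(int).tolist())
if __name__=='__main__':
  for n in ['scene','side']:
    c=pickle.load(open(n+'0.pkl','rb')); W=cloud(c); I=c['img'].astype(int)
    print(n)
    x,y,z=W[...,0],W[...,1],W[...,2]
    R=lambda x0,x1,y0,y1,z0,z1:(x>x0)&(x<x1)&(y>y0)&(y<y1)&(z>z0)&(z<z1)
    fit(W[R(.48,.58,-.02,.09,.049,.06)],'lock')
    fit(W[R(.57,.72,-.06,.12,.04,.072)],'post')
    fit(W[R(.57,.72,-.06,.12,.070,.085)],'posttop')
    fit(W[R(.37,.72,-.05,.055,.021,.029)],'blade')
    fit(W[R(.54,.70,.06,.20,.021,.028)],'strut?')
    fit(W[R(.5,.66,-.33,-.19,.04,.055)],'tbar web')
    fit(W[R(.5,.66,-.33,-.19,.003,.055)],'tbar all')
    # height map over the plate
    ok=R(.36,.72,-.1,.22,.005,.09)
    im=np.zeros((360,330),np.uint8); im[(W[ok][:,0]*1000-360).astype(int).clip(0,359),(W[ok][:,1]*1000+105).astype(int).clip(0,329)]=(W[ok][:,2]*2800).clip(0,255)
    cv2.imwrite(f'h_{n}.png',cv2.resize(im,None,fx=1.15,fy=1.5))
  cv2.imwrite('pics/hm.png',np.hstack([cv2.imread('h_scene.png'),cv2.imread('h_side.png')]))
E
python3 m.py
```

```text
scene
lock 102 med [0.5409 0.0299 0.0532] rect c [539.3  30. ] size [27.8 29.1] box [[520, 24], [546, 11], [559, 36], [533, 49]]
post 68 med [0.6406 0.0424 0.0552] rect c [637.2  42.1] size [10.8 17.3] box [[630, 49], [635, 32], [645, 35], [640, 52]]
posttop 52 med [0.635  0.0411 0.0735] rect c [634.   40.6] size [17.8 15.4] box [[623, 45], [628, 30], [645, 36], [640, 51]]
blade 516 med [0.5447 0.0278 0.0246] rect c [531.5  29.2] size [268.3  43.1] box [[396, 42], [399, -1], [667, 16], [664, 59]]
strut? 406 med [0.5867 0.1231 0.0244] rect c [583.8 122.7] size [ 79.7 100.7] box [[544, 173], [544, 72], [624, 72], [624, 173]]
tbar web 222 med [ 0.5751 -0.263   0.049 ] rect c [ 570.5 -265.1] size [ 13.2 120.8] box [[510, -270], [631, -274], [631, -261], [510, -256]]
tbar all 748 med [ 0.5779 -0.2606  0.0202] rect c [ 570.7 -258.2] size [130.  135.6] box [[495, -314], [630, -331], [646, -202], [511, -185]]
side
lock 131 med [0.5364 0.0339 0.0547] rect c [537.6  32.6] size [27.2 27.3] box [[519, 36], [534, 14], [557, 29], [541, 52]]
post 124 med [0.6277 0.0486 0.0561] rect c [629.3  46.8] size [17.4  9.6] box [[620, 43], [628, 37], [638, 51], [631, 57]]
posttop 55 med [0.631  0.0456 0.0753] rect c [632.5  43.6] size [16.2 15.5] box [[621, 44], [632, 32], [644, 44], [633, 55]]
blade 962 med [0.5088 0.0317 0.0258] rect c [531.   32.5] size [266.1  41.5] box [[396, 28], [404, -13], [666, 37], [658, 78]]
strut? 556 med [0.5834 0.1267 0.0255] rect c [582.5 122. ] size [105.1  28.1] box [[539, 89], [562, 72], [626, 155], [604, 172]]
tbar web 226 med [ 0.5645 -0.2589  0.0483] rect c [ 568.7 -261.8] size [ 14.  120.6] box [[508, -267], [629, -271], [629, -257], [509, -253]]
tbar all 860 med [ 0.5645 -0.2579  0.0251] rect c [ 582.8 -235.6] size [151.3  86.9] box [[506, -194], [508, -281], [659, -277], [658, -191]]
```

View pics/hm.png

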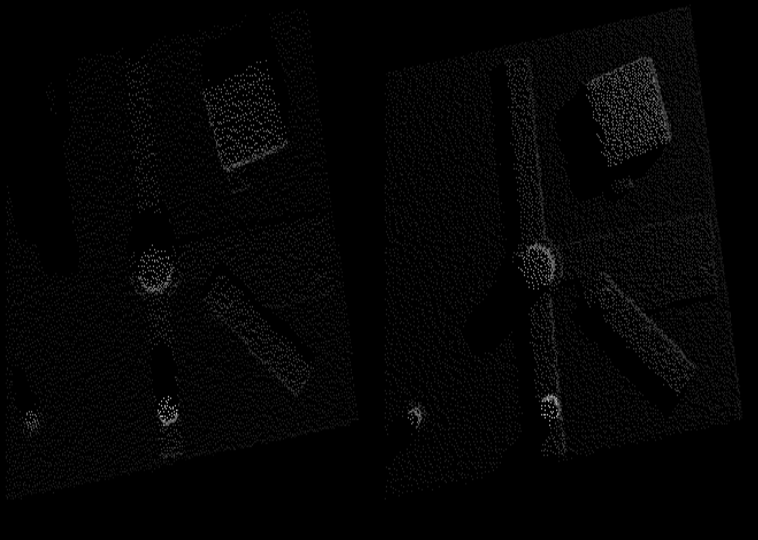

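The two height maps agree. The pin is at about (0.633,0.043) and the pivot at (0.538,0.031), 95 mm apart as stated. The strut runs at about 52°, and the T-bar web is at (0.570,−0.263) with yaw −2°. Next I get the tool axes, the plate outline and a close crop to check the choices.

```bash
cat >> h.py <<'E'
from scipy.spatial.transform import Rotation as Ro
def goto(P,yaw=None,o=None):
    """shift in tool axes (mm) and turn about tool z (deg) that bring TCP to P with tool y along world yaw (rad, mod pi)"""
    o=o or readout.get_obs(); R=Ro.from_rotvec(o['tool_rot']).as_matrix()
    d=R.T@(np.array(P)-o['position'])*1000; a=np.arctan2(R[1,1],R[0,1])
    t=0 if yaw is None else -np.degrees((yaw-a+np.pi/2)%np.pi-np.pi/2)
    print('TCP',np.round(o['position'],4),'y-yaw',round(np.degrees(a),1),'tilt',np.round(R[:,2],3),'-> shift',np.round(d,1),'turn z',round(t,1))
E
python3 - <<'E'
from h import *
import pickle
from m import fit
goto([.633,.043,.15],.117+np.pi/2)
for n in ['scene','side']:
    c=pickle.load(open(n+'0.pkl','rb')); W=cloud(c); x,y,z=W[...,0],W[...,1],W[...,2]
    m=((x>.33)&(x<.78)&(y>-.17)&(y<.25)&(z>.007)&(z<.017)).astype(np.uint8)
    k,l,s,_=cv2.connectedComponentsWithStats(m); i=1+s[1:,4].argmax()
    fit(W[l==i],'plate')
    if n=='side': cr=cv2.resize(c['img'][200:310,70:300],None,fx=3,fy=3); 
    else: cr2=cv2.resize(c['img'][150:300,170:390],None,fx=3,fy=3)[:330,:]
cv2.imwrite('pics/crop.png',np.vstack([cr[:290,:660],cr2[:300,:660]]))
E
```

```text
TCP [ 0.675  -0.      0.2483] y-yaw -0.0 tilt [ 0. -0. -1.] -> shift [ 43.  -42.   98.3] turn z 83.3
plate 8791 med [0.5688 0.028  0.0116] rect c [529.6  27.6] size [284.7 320.9] box [[362, 161], [417, -155], [698, -106], [642, 210]]
plate 10472 med [0.5023 0.062  0.0128] rect c [529.   30.1] size [281.8 323.6] box [[363, 166], [417, -153], [695, -106], [641, 213]]
```

View pics/crop.png

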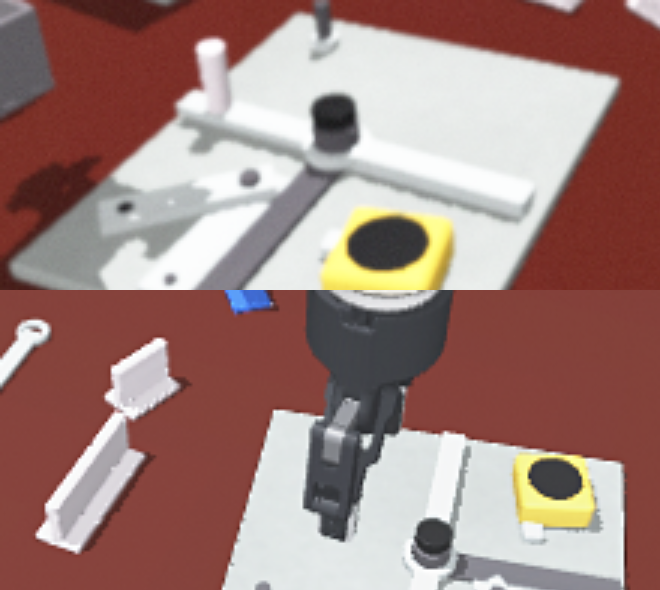

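The crop confirms the choices: the light pin stands on the blade, the strut carries the bolts, and the long white T-bar is the longer one. The plate centre is about (0.529,0.029), yaw −10°. I move above the pin with the fingers closing across the blade.

Emit:
apply_moves --motion "21.5 -21 10 0 0 0 1;21.5 -21 10 0 0 0 1;0 0 15 0 0 7 1;0 0 15 0 0 7 1;0 0 15 0 0 7 1;0 0 15 0 0 7 1;0 0 10 0 0 7 1;0 0 8 0 0 7 1"

```text
t: 1.27
position: [0.6323, 0.0431, 0.149]
tool_rot: [-2.873, -1.269, 0.002]
contact_force: [-0.5, 0.5, -0.4]
width: 0.0856
grasp_force: 0.0
```

Emit:
apply_moves --motion "0 0 0 0 0 7 1;0 0 0 0 0 7 1;0 0 0 0 0 7 1;0 0 0 0 0 7 1;0 0 0 0 0 7 1;0 0 0 0 0 6.3 1;0 0 0 0 0 0 1;0 0 0 0 0 0 1"

```text
t: 1.93
position: [0.6331, 0.043, 0.1504]
tool_rot: [3.136, 0.188, 0.0]
contact_force: [-0.1, 0.3, -0.3]
width: 0.0853
grasp_force: 0.0
```

Run:
```python
from h import *
from m import fit
c=imaging.capture('wrist'); W=cloud(c); x,y,z=W[...,0],W[...,1],W[...,2]
R=lambda x0,x1,y0,y1,z0,z1:(x>x0)&(x<x1)&(y>y0)&(y<y1)&(z>z0)&(z<z1)
fit(W[R(.58,.68,-.0,.09,.071,.085)],'posttop')
fit(W[R(.49,.58,-.01,.08,.05,.06)],'lock')
fit(W[R(.44,.70,.06,.22,.021,.0275)],'strut')
fit(W[R(.57,.72,0,.065,.021,.0275)],'blade')
cv2.imwrite('pics/w1.png',c['img'])
goto([.633,.043,.054],.117+np.pi/2)
print(readout.get_obs()['contact_force'],readout.get_obs()['t'])
```

```text
posttop 453 med [0.6333 0.043  0.0743] rect c [632.6  43. ] size [16.7 17.6] box [[621, 41], [635, 31], [645, 45], [630, 55]]
lock 764 med [0.5399 0.0322 0.0532] rect c [538.  32.] size [29.5 28.2] box [[520, 42], [527, 15], [556, 22], [549, 49]]
strut 2821 med [0.5844 0.1241 0.0244] rect c [548.2 109.1] size [173.4  73.8] box [[454, 113], [480, 44], [642, 105], [616, 174]]
blade 1458 med [0.6044 0.0409 0.0244] rect c [616.   40.9] size [93.5 20. ] box [[568, 45], [571, 25], [664, 36], [661, 56]]
TCP [0.6331 0.043  0.1504] y-yaw -83.1 tilt [ 0.  0. -1.] -> shift [-0.1  0.  96.4] turn z 0.2
[-0.22067885  0.07809544  0.03780164] 1.9833
```

View pics/w1.png

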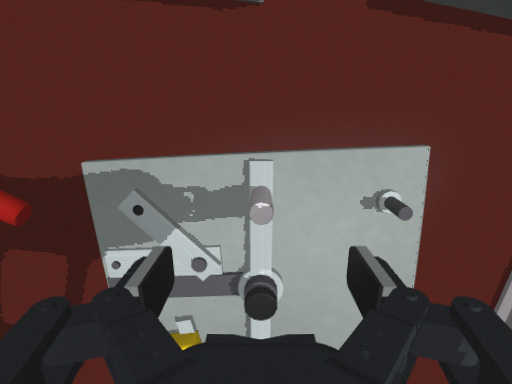

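The wrist view shows the pin at px (262,205), between the open fingers, and the strut at (170,235). Positions agree with the fixed views to about 1 mm, so I descend and grip.

Emit:
apply_moves --motion "0 0 20 0 0 0 1;0 0 20 0 0 0 1;0 0 20 0 0 0 1;0 0 20 0 0 0 1;0 0 10 0 0 0 1;0 0 6 0 0 0 1;0 0 0 0 0 0 -1;0 0 0 0 0 0 -1"

```text
t: 2.65
position: [0.6335, 0.043, 0.0548]
tool_rot: [3.136, 0.185, 0.001]
contact_force: [0.3, -0.4, 0.6]
width: 0.0639
grasp_force: 0.0
```

Emit:
apply_moves --motion "0 0 0 0 0 0 -1;0 0 0 0 0 0 -1;0 0 0 0 0 0 -1;0 0 0 0 0 0 -1;0 0 0 0 0 0 -1;0 0 0 0 0 0 -1;0 0 0 0 0 0 -1;0 0 0 0 0 0 -1"

```text
t: 3.32
position: [0.6338, 0.0429, 0.0555]
tool_rot: [3.136, 0.184, 0.003]
contact_force: [-0.6, -0.6, 5.9]
width: 0.016
grasp_force: 58.4
```

Run:
```python
from h import *
import pickle
o=readout.get_obs(); print(o['width'],o['contact_force'],o['position'])
R=Ro.from_rotvec(o['tool_rot']).as_matrix(); print(np.round(R,3).tolist())
c=imaging.capture('side'); 
# strut outline fit, both stored views
from m import fit
for n in ['scene','side']:
    c=pickle.load(open(n+'0.pkl','rb')); W=cloud(c); x,y,z=W[...,0],W[...,1],W[...,2]
    m=((x>.53)&(x<.65)&(y>.07)&(y<.2)&(z>.02)&(z<.028)).astype(np.uint8)
    k,l,s,_=cv2.connectedComponentsWithStats(m); i=1+s[1:,4].argmax(); fit(W[l==i],'strut')
    P=W[l==i][:,:2]; u=np.linalg.svd(P-P.mean(0))[2][0] if 0 else np.linalg.eigh(np.cov(P.T))[1][:,1]; print(np.degrees(np.arctan2(u[1],u[0]))%180)
```

```text
0.01596862646417991 [-0.62771132 -0.62850625  5.86039757] [0.63382841 0.04293893 0.05553739]
[[0.993, 0.117, 0.002], [0.117, -0.993, -0.0], [0.002, 0.0, -1.0]]
strut 413 med [0.5871 0.1234 0.0244] rect c [583.1 119.6] size [104.8  27.4] box [[540, 87], [562, 70], [626, 153], [604, 169]]
51.35957668126273
strut 580 med [0.5834 0.1274 0.0254] rect c [582.5 122. ] size [105.1  28.1] box [[539, 89], [562, 72], [626, 155], [604, 172]]
50.59792340976702
```

Gripped: width 16 mm and 58 N. Now I swing 40° anticlockwise in 5° arc steps of 8.28 mm, at radius 95 mm.

Emit:
apply_moves --motion "-0.36 -8.28 0 0 0 -5 -1;-0.36 -8.28 0 0 0 -5 -1;-0.36 -8.28 0 0 0 -5 -1;-0.36 -8.28 0 0 0 -5 -1;-0.36 -8.28 0 0 0 -5 -1;-0.36 -8.28 0 0 0 -5 -1;-0.36 -8.28 0 0 0 -5 -1;-0.36 -8.28 0 0 0 -5 -1"

```text
t: 4.03
position: [0.6049, 0.1007, 0.0555]
tool_rot: [2.881, 1.25, 0.003]
contact_force: [0.6, -3.8, 5.8]
width: 0.0164
grasp_force: 58.4
```

Emit:
apply_moves --motion "-0.01 -1.66 0 0 0 -1 -1;-0.01 -1.66 0 0 0 -1 -1;-0.01 -1.66 0 0 0 -1 -1;0 0 0 0 0 0 -1;0 0 0 0 0 0 -1;0 0 0 0 0 0 -1;0 0 0 0 0 0 -1;0 0 0 0 0 0 -1"

```text
t: 4.7
position: [0.6011, 0.1042, 0.0555]
tool_rot: [2.85, 1.319, 0.003]
contact_force: [-1.0, -1.7, 7.0]
width: 0.0168
grasp_force: 58.6
```

Run:
```python
from h import *
o=readout.get_obs(); d=o['position'][:2]-np.array([.538,.032]); R=Ro.from_rotvec(o['tool_rot']).as_matrix()
print(np.hypot(*d),np.degrees(np.arctan2(d[1],d[0])),R.T@o['contact_force'],np.degrees(np.arctan2(R[1,0],R[0,0])),o['width'])
```

```text
0.09587057589275491 48.82582814560992 [-1.93077525  0.2851684  -6.95388395] 49.673785885506994 0.016841278158436942
```

Emit:
apply_moves --motion "-0.01 -1.66 0 0 0 -1 -1;0 0 0 0 0 0 -1;-0.01 -1.66 0 0 0 -1 -1;0 0 0 0 0 0 -1;0 0 0 0 0 0 -1;0 0 0 0 0 0 -1;0 0 0 0 0 0 -1;0 0 0 0 0 0 -1"

```text
t: 5.37
position: [0.5987, 0.1062, 0.0555]
tool_rot: [2.827, 1.369, 0.003]
contact_force: [0.2, -3.3, 6.7]
width: 0.0167
grasp_force: 58.6
```

```bash
cat > s.py <<'E'
from h import *
o=readout.get_obs(); d=o['position'][:2]-np.array([.538,.032]); R=Ro.from_rotvec(o['tool_rot']).as_matrix()
print(np.hypot(*d),np.degrees(np.arctan2(d[1],d[0])),R.T@o['contact_force'],R.T@o['torque'],np.degrees(np.arctan2(R[1,0],R[0,0])),o['width'])
E
python3 s.py
```

```text
0.09582329138425151 50.7167903514513 [-2.4770438   2.24904094 -6.71370122] [-0.07784676 -0.25422005  0.10931757] 51.67113245382754 0.016696259198228383
```

Emit:
apply_moves --motion "-0.01 -1.66 0 0 0 -1 -1;0 0 0 0 0 0 -1;0 -0.8 0 0 0 -0.5 -1;0 0 0 0 0 0 -1;0 0 0 0 0 0 -1;0 0 0 0 0 0 -1;0 0 0 0 0 0 -1;0 0 0 0 0 0 -1"

```text
t: 6.03
position: [0.5984, 0.1065, 0.0556]
tool_rot: [2.807, 1.403, 0.007]
contact_force: [4.6, -7.2, 2.1]
width: 0.0165
grasp_force: 58.7
```

```bash
python3 s.py
```

```text
0.09586715752867545 50.968542977827006 [-2.95690518  8.02045097 -2.02118847] [-1.04070618 -0.34984471  0.53069189] 53.1078744901858 0.01650858440113368
```

The pin has all but stopped (0.4 mm of travel for 2.5 mm commanded), so it is at the strut. I press a little more to seat it.

Emit:
apply_moves --motion "0 -1 0 0 0 0 -1;0 0 0 0 0 0 -1;0 -1 0 0 0 0 -1;0 0 0 0 0 0 -1;0 -1 0 0 0 0 -1;0 0 0 0 0 0 -1;0 0 0 0 0 0 -1;0 0 0 0 0 0 -1"

```text
t: 6.7
position: [0.5983, 0.1066, 0.0556]
tool_rot: [2.803, 1.402, 0.012]
contact_force: [11.1, -12.8, -3.0]
width: 0.0167
grasp_force: 58.8
```

```bash
python3 s.py
```

```text
0.09589176706009896 51.03777578053432 [-3.52819115 16.53116683  3.17461379] [-2.15471933 -0.39917573  0.53042081] 53.132234180034814 0.016684514312742458
```

Firm stop at 51.0° with 16 N. I relax the push, open and rise.

Emit:
apply_moves --motion "0 2 0 0 0 0 -1;0 2 0 0 0 0 -1;0 0 0 0 0 0 1;0 0 0 0 0 0 1;0 0 0 0 0 0 1;0 0 0 0 0 0 1;0 0 0 0 0 0 1;0 0 0 0 0 0 1"

```text
t: 7.37
position: [0.5959, 0.1076, 0.0539]
tool_rot: [-2.809, -1.407, 0.001]
contact_force: [-0.2, -0.1, 0.0]
width: 0.085
grasp_force: 0.0
```

Emit:
apply_moves --motion "0 0 -15 0 0 0 1;0 0 -15 0 0 0 1;0 0 -15 0 0 0 1;0 0 -15 0 0 0 1;0 0 -15 0 0 0 1;0 0 -5 0 0 0 1;0 0 0 0 0 0 1;0 0 0 0 0 0 1"

```text
t: 8.03
position: [0.5963, 0.1075, 0.1341]
tool_rot: [2.809, 1.407, 0.0]
contact_force: [0.1, 0.3, -0.1]
width: 0.0853
grasp_force: 0.0
```

```bash
cat > v.py <<'E'
from h import *
from m import fit
c=imaging.capture('wrist'); W=cloud(c); x,y,z=W[...,0],W[...,1],W[...,2]
R=lambda x0,x1,y0,y1,z0,z1:(x>x0)&(x<x1)&(y>y0)&(y<y1)&(z>z0)&(z<z1)
fit(W[R(.55,.65,.06,.15,.065,.085)],'posttop')
fit(W[R(.49,.58,-.01,.08,.038,.06)],'lock')
cv2.imwrite('pics/w2.png',c['img'])
goto([.538,.032,.085])
print(readout.get_obs()['t'],readout.get_obs()['width'])
E
python3 v.py
```

```text
posttop 598 med [0.5982 0.1077 0.0741] rect c [597.5 106.6] size [17.3 17.3] box [[588, 114], [590, 97], [607, 99], [605, 116]]
lock 1020 med [0.5405 0.0357 0.0531] rect c [538.5  33.1] size [29.6 28.5] box [[519, 38], [533, 13], [558, 28], [544, 53]]
TCP [0.5957 0.1074 0.1333] y-yaw -36.8 tilt [-0.001 -0.    -1.   ] -> shift [-94.9  -1.   48.4] turn z 0
8.0833 0.08546610685478215
```

View pics/w2.png

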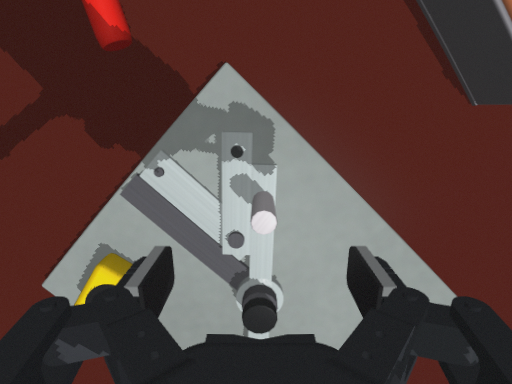

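The wrist view shows the blade edge flush against the strut along column ~250, rows 165–255, with the pin at (262,220) and the button at (260,308). Now I press the lock with shut fingers.

Emit:
apply_moves --motion "-24 0 0 0 0 0 -1;-24 0 0 0 0 0 -1;-24 0 0 0 0 0 -1;-23 -0.5 0 0 0 0 -1;0 0 20 0 0 0 -1;0 0 15 0 0 0 -1;0 0 10 0 0 0 -1;0 0 0 0 0 0 -1"

```text
t: 8.75
position: [0.5361, 0.0315, 0.0856]
tool_rot: [-2.807, -1.405, 0.01]
contact_force: [-0.1, -0.9, -0.7]
width: 0.0004
grasp_force: 0.0
```

Emit:
apply_moves --motion "0 0 5 0 0 0 -1;0 0 5 0 0 0 -1;0 0 5 0 0 0 -1;0 0 5 0 0 0 -1;0 0 3 0 0 0 -1;0 0 2 0 0 0 -1;0 0 0 0 0 0 -1;0 0 0 0 0 0 -1"

```text
t: 9.42
position: [0.5393, 0.0317, 0.0644]
tool_rot: [2.809, 1.407, 0.0]
contact_force: [-0.6, 0.3, 0.7]
width: 0.0001
grasp_force: 0.2
```

Emit:
apply_moves --motion "0 0 2 0 0 0 -1;0 0 1 0 0 0 -1;0 0 1 0 0 0 -1;0 0 1 0 0 0 -1;0 0 0 0 0 0 -1;0 0 0 0 0 0 -1;0 0 0 0 0 0 -1;0 0 0 0 0 0 -1"

```text
t: 10.08
position: [0.5395, 0.0316, 0.0609]
tool_rot: [2.809, 1.407, 0.001]
contact_force: [-4.7, 0.6, 13.2]
width: -0.0002
grasp_force: 6.5
```

Stopped at TCP z 0.061, so the tips are at 44 mm, with 13 N. I press a touch more, then rise.

Emit:
apply_moves --motion "0 0 2 0 0 0 -1;0 0 0 0 0 0 -1;0 0 0 0 0 0 -1;0 0 -10 0 0 0 -1;0 0 -25 0 0 0 -1;0 0 -30 0 0 0 -1;0 0 -35 0 0 0 -1;0 0 -30 0 0 0 1"

```text
t: 10.75
position: [0.5386, 0.0315, 0.1884]
tool_rot: [-2.809, -1.407, 0.001]
contact_force: [0.2, -1.4, 0.7]
width: 0.0109
grasp_force: 0.0
```

```bash
cat > b.py <<'E'
from h import *
from m import fit
def look(tag):
    for n in ['scene','side','wrist']:
        c=imaging.capture(n); W=cloud(c); x,y,z=W[...,0],W[...,1],W[...,2]
        R=lambda x0,x1,y0,y1,z0,z1:(x>x0)&(x<x1)&(y>y0)&(y<y1)&(z>z0)&(z<z1)
        print(n)
        fit(W[np.hypot(x-.538,y-.032)<.011],'lock')
        fit(W[R(.55,.65,.06,.15,.065,.085)],'posttop')
        a=np.radians(51); al=(x-.538)*np.cos(a)+(y-.032)*np.sin(a); la=-(x-.538)*np.sin(a)+(y-.032)*np.cos(a)
        q=(al<-.03)&(al>-.15)&(abs(la)<.03)&(z>.02)&(z<.029)
        fit(W[q],'tail')
        cv2.imwrite(f'pics/{tag}_{n}.png',c['img'])
if __name__=='__main__':
    look('b'); goto([.570,-.263,.15],np.radians(88))
E
python3 b.py
```

```text
scene
lock 234 med [0.5384 0.0367 0.2134] rect c [538.6  32.3] size [21.1 20.4] box [[528, 22], [549, 22], [549, 43], [528, 43]]
posttop 57 med [0.6015 0.1051 0.073 ] rect c [599.4 105. ] size [16.6 17.1] box [[588, 109], [596, 94], [611, 101], [603, 116]]
tail 288 med [ 0.4883 -0.0357  0.0246] rect c [485.6 -38. ] size [113.6  22.1] box [[441, -75], [459, -89], [530, -1], [513, 13]]
side
lock 59 med [0.5373 0.0325 0.0452] rect c [537.7  31.6] size [19.  20.1] box [[527, 40], [530, 20], [549, 23], [546, 43]]
posttop 91 med [0.5951 0.1088 0.0742] rect c [597.2 107.6] size [17.4 17.1] box [[588, 115], [589, 98], [607, 100], [605, 117]]
tail 413 med [ 0.4853 -0.0317  0.0258] rect c [485.9 -35.1] size [109.8  22.7] box [[443, -71], [461, -85], [529, 1], [511, 15]]
wrist
lock 610 med [0.5335 0.0351 0.0438] rect c [537.6  32. ] size [21.1 21.2] box [[523, 29], [540, 17], [552, 34], [535, 47]]
posttop 425 med [0.597  0.1063 0.0743] rect c [597.1 106.6] size [17.9 16.6] box [[585, 108], [595, 95], [609, 105], [600, 119]]
tail 1620 med [ 0.4878 -0.031   0.0244] rect c [485.3 -34.5] size [109.6  20.1] box [[443, -71], [459, -84], [527, 2], [512, 15]]
TCP [0.5413 0.0316 0.1905] y-yaw -36.8 tilt [ 0.007 -0.    -1.   ] -> shift [-218.8  199.2   40.7] turn z 55.2
```

The lock reads 44 mm (fully down) and the blade is unchanged: pin at (0.597,0.1066), tail direction ≈51.4°. On to the T-bar.

Emit:
apply_moves --motion "-15 14 0 0 0 0 1;-27 24 0 0 0 0 1;-32 29 0 0 0 0 1;-34 31 0 0 0 0 1;-34 31 0 0 0 0 1;-32 29 0 0 0 0 1;-27 24 0 0 0 0 1;-16 15 0 0 0 0 1"

```text
t: 11.57
position: [0.5642, -0.2518, 0.1847]
tool_rot: [-2.809, -1.403, 0.004]
contact_force: [-0.8, -0.7, 0.5]
width: 0.0853
grasp_force: 0.0
```

Emit:
apply_moves --motion "0 0 5 0 0 6.9 1;0 0 5 0 0 6.9 1;0 0 5 0 0 6.9 1;0 0 5 0 0 6.9 1;0 0 5 0 0 6.9 1;0 0 5 0 0 6.9 1;0 0 5 0 0 6.9 1;0 0 5 0 0 6.9 1"

```text
t: 12.23
position: [0.5641, -0.2478, 0.1442]
tool_rot: [-3.139, 0.064, 0.006]
contact_force: [-0.8, -0.2, -0.2]
width: 0.0855
grasp_force: 0.0
```

Run:
```python
from h import *
from m import fit
c=imaging.capture('wrist'); W=cloud(c); x,y,z=W[...,0],W[...,1],W[...,2]
R=lambda x0,x1,y0,y1,z0,z1:(x>x0)&(x<x1)&(y>y0)&(y<y1)&(z>z0)&(z<z1)
fit(W[R(.45,.68,-.33,-.2,.046,.055)],'web top')
fit(W[R(.505,.68,-.33,-.2,.0035,.009)],'foot')
cv2.imwrite('pics/w3.png',c['img'])
goto([.570,-.263,.037],np.radians(88)); print(readout.get_obs()['t'])
```

```text
web top 2099 med [ 0.5692 -0.263   0.0493] rect c [ 537.8 -266.9] size [180.   29.7] box [[447, -265], [451, -295], [629, -268], [625, -239]]
foot 3628 med [ 0.5737 -0.2559  0.0053] rect c [ 567.7 -262.8] size [ 40.1 120.2] box [[507, -281], [627, -285], [628, -245], [508, -241]]
TCP [ 0.5634 -0.2475  0.1431] y-yaw -92.6 tilt [-0.006  0.003 -1.   ] -> shift [  7.9  15.5 106. ] turn z -0.6
12.2833
```

View pics/w3.png

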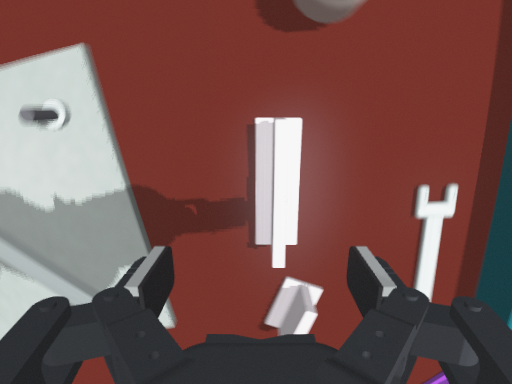

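The T-bar shows at px (278,185): foot 120×40 mm, centre (0.568,−0.263), yaw −1.9°. I descend and grip the web with the tips about 18 mm up.

Emit:
apply_moves --motion "3 8 0 0 0 -0.6 1;2.5 7.5 10 0 0 0 1;0 0 20 0 0 0 1;0 0 25 0 0 0 1;0 0 25 0 0 0 1;0 0 15 0 0 0 1;0 0 8 0 0 0 1;0 0 5 0 0 0 1"

```text
t: 12.95
position: [0.5697, -0.2642, 0.037]
tool_rot: [-3.14, 0.036, 0.004]
contact_force: [0.1, -0.1, 0.0]
width: 0.0859
grasp_force: 0.0
```

Run:
```python
from h import *
goto([.568,-.263,.035],np.radians(88.1))
```

```text
TCP [ 0.5697 -0.2642  0.037 ] y-yaw -91.3 tilt [-0.003  0.001 -1.   ] -> shift [-1.8 -1.2  2.1] turn z 0.6
```

Emit:
apply_moves --motion "-1.5 -1 1.5 0 0 0.6 1;0 0 0 0 0 0 -1;0 0 0 0 0 0 -1;0 0 0 0 0 0 -1;0 0 0 0 0 0 -1;0 0 0 0 0 0 -1;0 0 0 0 0 0 -1;0 0 0 0 0 0 -1"

```text
t: 13.62
position: [0.5698, -0.2633, 0.0385]
tool_rot: [3.14, -0.055, 0.002]
contact_force: [1.1, -1.1, 2.3]
width: 0.0088
grasp_force: 59.6
```

Emit:
apply_moves --motion "0 0 0 0 0 0 -1;0 0 0 0 0 0 -1;0 0 -5 0 0 0 -1;0 0 -15 0 0 0 -1;0 0 -25 0 0 0 -1;0 0 -30 0 0 0 -1;0 0 -25 0 0 0 -1;0 0 -10 0 0 0 -1"

```text
t: 14.28
position: [0.5709, -0.2639, 0.1515]
tool_rot: [3.139, -0.055, 0.007]
contact_force: [1.0, -0.7, -1.7]
width: 0.0091
grasp_force: 58.9
```

Gripped (9 mm width). The bar's centre goes beside the tail on its right-hand (+x,−y) side; tail mid is (0.485,−0.0344). I carry it over to a 40 mm offset first.

Emit:
apply_moves --motion "-4 -13 0 0 0 0 -1;-7 -23 0 0 0 0 -1;-9 -30 0 0 0 0 -1;-10 -33 0 0 0 0 -1;-10 -33 0 0 0 0 -1;-9 -30 0 0 0 0 -1;-8 -25 0 0 0 0 -1;-5 -15.5 0 0 0 0 -1"

```text
t: 14.95
position: [0.5107, -0.0551, 0.1448]
tool_rot: [-3.139, 0.053, 0.009]
contact_force: [-0.2, 0.0, -2.4]
width: 0.0089
grasp_force: 58.9
```

Emit:
apply_moves --motion "0 0 2 0 0 -6.7 -1;0 0 2 0 0 -6.7 -1;0 0 2 0 0 -6.7 -1;0 0 2 0 0 -6.7 -1;0 0 2 0 0 -6.7 -1;0 0 2 0 0 -6.7 -1;0 0 2 0 0 -6.7 -1;0 0 2 0 0 -6.5 -1"

```text
t: 15.62
position: [0.5118, -0.0575, 0.129]
tool_rot: [-2.824, -1.369, 0.006]
contact_force: [0.1, 0.1, -2.4]
width: 0.0091
grasp_force: 58.9
```

Emit:
apply_moves --motion "0 0 2 0 0 0 -1;0 0 2 0 0 0 -1;0 0 2 0 0 0 -1;0 0 2 0 0 0 -1;0 0 2 0 0 0 -1;0 0 0 0 0 0 -1;0 0 0 0 0 0 -1;0 0 0 0 0 0 -1"

```text
t: 16.28
position: [0.5145, -0.0586, 0.1219]
tool_rot: [2.831, 1.362, 0.0]
contact_force: [-0.1, -0.6, -2.3]
width: 0.0088
grasp_force: 58.9
```

```bash
cat > t.py <<'E'
from h import *
from m import fit
import sys
def bar(z0,lo=.0):   # bar foot/web in all views; z0 = expected underside height
    o=readout.get_obs(); print('t',o['t'],'w',o['width'],'F',np.round(o['contact_force'],1)); pv=np.array([.538,.032]); a=np.radians(51.4)
    e=np.array([np.cos(a),np.sin(a)]); n=np.array([np.sin(a),-np.cos(a)])
    for k in ['scene','side','wrist']:
        c=imaging.capture(k); W=cloud(c); al=(W[...,:2]-pv)@e; la=(W[...,:2]-pv)@n; z=W[...,2]
        q=(al<0)&(al>-.19)&(la>.005)&(la<.1)
        L=np.stack([al,la,z],-1)
        fit(L[q&(z>z0+.002)&(z<z0+.009)],k+' foot al,la'); fit(L[q&(z>z0+.044)&(z<z0+.055)],k+' webtop')
        fit(L[(al<-.03)&(al>-.15)&(abs(la)<.03)&(z>.021)&(z<.028)],k+' tail')
        cv2.imwrite(f'pics/{sys.argv[1]}_{k}.png',c['img'])
    p=o['position'][:2]-pv; print('TCP al,la',p@e,p@n)
    goto([.5084,-.0531,.0505],np.radians(141.4))
bar(float(sys.argv[2]))
E
python3 t.py c .085
```

```text
t 16.2833 w 0.008842474917967812 F [-0.1 -0.6 -2.3]
scene foot al,la 310 med [-0.0763  0.0511  0.0895] rect c [-87.6  43.3] size [ 40.4 122.2] box [[-150, 27], [-28, 19], [-25, 59], [-147, 68]]
scene webtop 152 med [-0.0717  0.0414  0.1332] rect c [-83.6  41.8] size [ 34.2 113.2] box [[-143, 38], [-32, 13], [-25, 46], [-135, 71]]
scene tail 102 med [-0.0488  0.0031  0.0244] rect c [-49.3   1.9] size [21.3 37.6] box [[-68, -8], [-31, -9], [-30, 12], [-68, 13]]
side foot al,la 383 med [-0.0824  0.0258  0.0907] rect c [-86.2  33. ] size [121.4  36. ] box [[-148, 48], [-146, 12], [-25, 18], [-26, 54]]
side webtop 273 med [-0.0781  0.0338  0.1339] rect c [-85.5  32.8] size [118.8  30.7] box [[-146, 43], [-143, 12], [-25, 23], [-28, 53]]
side tail 395 med [-0.0828 -0.0022  0.0258] rect c [-85.    0.3] size [109.8  23.6] box [[-140, 12], [-140, -12], [-30, -11], [-30, 12]]
wrist foot al,la 5081 med [-0.0542  0.0319  0.0889] rect c [-86.4  37.3] size [120.   40.1] box [[-146, 57], [-146, 17], [-26, 17], [-26, 57]]
wrist webtop 5090 med [-0.069   0.0372  0.1329] rect c [-72.   38.9] size [89.1 34.9] box [[-119, 45], [-111, 11], [-24, 33], [-33, 67]]
wrist tail 3177 med [-0.0777 -0.0006  0.0244] rect c [-85.4  -0.5] size [110.6  20.3] box [[-141, 9], [-141, -11], [-30, -10], [-30, 10]]
TCP al,la -0.08545278226694948 0.03814223500849872
TCP [ 0.5146 -0.0586  0.122 ] y-yaw -38.6 tilt [ 0. -0. -1.] -> shift [ 0.4 -8.3 71.5] turn z -0.0
```

The bar is parallel (0°) in the wrist view, centred at −86 mm along the tail and 37 mm from its centre line. I lower it to about 5 mm above the plate at ≈33 mm offset and recheck.

Emit:
apply_moves --motion "0 -2 5 0 0 0 -1;0 -2 10 0 0 0 -1;0 0 13 0 0 0 -1;0 0 13 0 0 0 -1;0 0 12 0 0 0 -1;0 0 8 0 0 0 -1;0 0 5 0 0 0 -1;0 0 0 0 0 0 -1"

```text
t: 17.1
position: [0.51, -0.0558, 0.0541]
tool_rot: [-2.829, -1.362, 0.004]
contact_force: [-0.2, 0.5, -2.7]
width: 0.0091
grasp_force: 58.9
```

```bash
python3 t.py d .017
```

```text
t 17.1 w 0.00913426085862352 F [-0.2  0.5 -2.7]
scene foot al,la 337 med [-0.0622  0.0432  0.0219] rect c [-75.5  30.4] size [ 50.5 148.9] box [[-150, 5], [-1, 5], [-1, 56], [-150, 56]]
scene webtop 127 med [-0.0697  0.0362  0.0653] rect c [-82.5  36. ] size [ 35.3 101.8] box [[-136, 36], [-40, 3], [-29, 36], [-125, 69]]
scene tail 158 med [-0.0561  0.0011  0.0246] rect c [-70.5   6.4] size [78.6 31.9] box [[-111, 19], [-109, -12], [-30, -7], [-33, 25]]
side foot al,la 327 med [-0.0802  0.0217  0.0241] rect c [-83.3  17.6] size [125.7  48. ] box [[-149, 30], [-141, -18], [-17, 6], [-26, 53]]
side webtop 271 med [-0.0781  0.0293  0.0668] rect c [-85.7  28.3] size [119.2  29.8] box [[-146, 38], [-144, 8], [-25, 19], [-28, 48]]
side tail 668 med [-0.0837  0.0072  0.0252] rect c [-88.4   9.5] size [ 41.3 116.7] box [[-147, -11], [-30, -12], [-30, 30], [-147, 31]]
wrist foot al,la 7245 med [-0.0517  0.0209  0.0228] rect c [-73.5  29.2] size [ 48.4 146.8] box [[-147, 5], [0, 5], [0, 53], [-147, 53]]
wrist webtop 5114 med [-0.0693  0.0331  0.0666] rect c [-72.2  31.4] size [34.9 89.6] box [[-120, 25], [-33, 4], [-24, 37], [-111, 59]]
wrist tail 7299 med [-0.0624  0.0047  0.024 ] rect c [-88.4   7.8] size [116.9  37.1] box [[-147, 26], [-147, -11], [-30, -10], [-30, 27]]
TCP al,la -0.08607714171661668 0.032889547402192555
TCP [ 0.5118 -0.0561  0.0562] y-yaw -38.6 tilt [ 0.001 -0.    -1.   ] -> shift [ 0.2 -4.6  5.7] turn z 0.0
```

Emit:
apply_moves --motion "0 -0.5 1 0 0 0 -1;0 -0.5 1 0 0 0 -1;0 0 1 0 0 0 -1;0 0 1 0 0 0 -1;0 0 0.8 0 0 0 -1;0 0 0.5 0 0 0 -1;0 0 0 0 0 0 -1;0 0 0 0 0 0 -1"

```text
t: 17.92
position: [0.5105, -0.0554, 0.0505]
tool_rot: [-2.831, -1.362, -0.0]
contact_force: [-0.1, 0.2, -0.4]
width: 0.009
grasp_force: 59.2
```

Run:
```python
from h import *
o=readout.get_obs(); print(o['position'],o['contact_force'])
c=imaging.capture('wrist'); cv2.imwrite('pics/e.png',cv2.resize(c['img'][150:384,130:400],None,fx=2.5,fy=2.5))
```

```text
[ 0.51049713 -0.05541886  0.05048748] [-0.08651698  0.18384942 -0.37825919]
```

View pics/e.png

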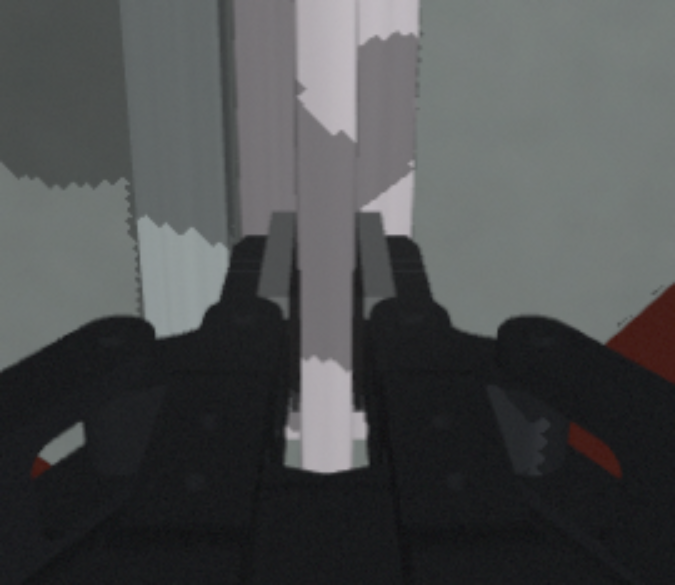

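The crop shows the foot (x 238–415) lying right next to the tail edge (x 228), a gap of about 1–2 mm, and parallel. The weight is off the wrist, so I release and rise.

Emit:
apply_moves --motion "0 0 0 0 0 0 0;0 0 0 0 0 0 0;0 0 0 0 0 0 0;0 0 0 0 0 0 0;0 0 0 0 0 0 0;0 0 -3 0 0 0 0;0 0 -10 0 0 0 0;0 0 -20 0 0 0 0"

```text
t: 18.63
position: [0.5083, -0.0551, 0.0821]
tool_rot: [-2.828, -1.361, 0.007]
contact_force: [0.1, -0.2, -0.2]
width: 0.0431
grasp_force: 0.0
```

Emit:
apply_moves --motion "0 0 -25 0 0 0 0;0 0 -30 0 0 0 0;0 0 -30 0 0 0 0;0 0 -20 0 0 0 0;0 0 0 0 0 0 0;0 0 0 0 0 0 0;0 0 0 0 0 0 0;0 0 0 0 0 0 0"

```text
t: 19.3
position: [0.5093, -0.0552, 0.187]
tool_rot: [-2.829, -1.362, 0.004]
contact_force: [0.6, -0.1, -0.0]
width: 0.0427
grasp_force: 0.0
```

Run:
```python
from h import *
from m import fit
o=readout.get_obs(); print(o['t'],o['position'],o['contact_force'])
pv=np.array([.538,.032]); a=np.radians(51.4); e=np.array([np.cos(a),np.sin(a)]); n=np.array([np.sin(a),-np.cos(a)])
for k in ['scene','side','wrist']:
    c=imaging.capture(k); W=cloud(c); al=(W[...,:2]-pv)@e; la=(W[...,:2]-pv)@n; z=W[...,2]; L=np.stack([al,la,z],-1); q=(al<0)&(al>-.19)&(la<.08)
    fit(L[q&(la>.0115)&(z>.0155)&(z<.0215)],k+' foot'); fit(L[q&(la>.01)&(z>.056)&(z<.068)],k+' webtop')
    fit(L[(al<-.03)&(al>-.15)&(abs(la)<.02)&(z>.0225)&(z<.028)],k+' tail'); fit(W[np.hypot(W[...,0]-.538,W[...,1]-.032)<.011],k+' lock')
    fit(L[(al>.08)&(al<.11)&(abs(la)<.03)&(z>.068)&(z<.08)],k+' post')
    if k=='wrist': cv2.imwrite('pics/f.png',c['img'])
```

```text
19.3 [ 0.50925103 -0.05522839  0.18700924] [ 0.5740556  -0.0871355  -0.03941453]
scene foot 277 med [-0.0797  0.0458  0.0181] rect c [-91.4  34.1] size [ 43.5 182.7] box [[-183, 13], [0, 12], [0, 55], [-183, 57]]
scene webtop 192 med [-0.0826  0.0361  0.0613] rect c [-87.6  34.9] size [ 11.8 120.6] box [[-148, 30], [-27, 28], [-27, 40], [-148, 41]]
scene tail 221 med [-0.0793  0.0016  0.0249] rect c [-86.6   1.7] size [112.2  20.7] box [[-143, 11], [-142, -10], [-30, -7], [-31, 13]]
scene lock 51 med [0.539  0.0325 0.0434] rect c [538.3  32.1] size [19.7 20.6] box [[524, 32], [539, 18], [553, 33], [537, 46]]
scene post 52 med [0.0956 0.0027 0.0737] rect c [95.4  2.8] size [16.8 16.6] box [[87, -6], [104, -6], [104, 11], [87, 11]]
side foot 166 med [-0.0825  0.0265  0.0195] rect c [-84.6  26.3] size [122.6  30. ] box [[-148, 30], [-142, 0], [-22, 23], [-27, 52]]
side webtop 299 med [-0.0832  0.0294  0.0621] rect c [-85.8  33. ] size [119.   14.3] box [[-145, 40], [-145, 26], [-26, 26], [-26, 40]]
side tail 367 med [-0.083  -0.0012  0.0259] rect c [-84.9   0.7] size [ 22.8 109.7] box [
[... 153 characters left out ...]
[551, 24], [546, 44]]
side post 74 med [ 0.0962 -0.0033  0.0753] rect c [96.8 -0.3] size [18.3 16.2] box [[86, -7], [102, -11], [107, 6], [92, 11]]
wrist foot 3148 med [-0.0816  0.0264  0.0173] rect c [-74.1  32.3] size [ 40.1 143.9] box [[-146, 12], [-2, 12], [-2, 52], [-146, 52]]
wrist webtop 1481 med [-0.0812  0.0322  0.0613] rect c [-86.5  32.5] size [119.7   9.4] box [[-146, 37], [-146, 28], [-27, 28], [-27, 37]]
wrist tail 2152 med [-0.0801  0.0003  0.0243] rect c [-84.8   0.2] size [ 20.2 108.9] box [[-139, -10], [-30, -10], [-30, 10], [-139, 10]]
wrist lock 538 med [0.5381 0.032  0.0434] rect c [538.  32.] size [21.2 21.7] box [[526, 41], [529, 20], [550, 23], [547, 44]]
wrist post 0
```

View pics/f.png

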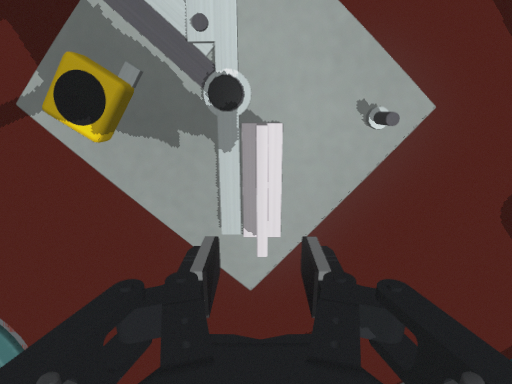

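The final view shows the bar at px (262,180), parallel to the tail at (230,180). The gap is about 2 mm and it is centred 86.5 mm from the pivot against the wanted 85 mm. The lock is down at 44 mm, the blade is still on the strut, and the arm is clear.

```bash
python3 -c "
from bench import ticket
print(ticket.job_done())"
```

```text
the job is handed in; nothing more can be done
None
```

The blade is set against the strut and locked, and the longer T-section lies foot-down beside the tail, parallel, with about a 2 mm gap; the job was handed in at about 19.5 s, and no verdict came back.

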